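Load the reagent carrier in order of bottle height

TASK

Load the four purple-capped reagent bottles into the grey carrier in order of height: the tallest in the bay next to the carrier's handle, stepping down to the shortest in the bay at the plain end. Press each bottle down between its two spring clips until it clicks and stands upright on the floor of its bay. Do not drop a bottle or knock one over, and leave the petri dish and the timer where they are.

Things in the scene. Friction and masses are not known exactly. Their poses are not given: they have to be found in the camera images.
- bottle_a: Shortest of four reagent bottles, 70 mm tall. Upright white plastic cylinder 30 mm in diameter with a foot rim 35 mm in diameter and 5 mm high (its lower edge bevelled) at the bottom and a ribbed purple screw cap 34-35 mm in diameter, the top 18 mm of the bottle. Loose, stands on the bench, about 50 g. Origin: centre of its underside; z up along the bottle, so the cap's top is at z = 70 mm.
- bottle_b: Third tallest of four reagent bottles, 87 mm tall. Upright white plastic cylinder 30 mm in diameter with a foot rim 35 mm in diameter and 5 mm high (its lower edge bevelled) at the bottom and a ribbed purple screw cap 34-35 mm in diameter, the top 18 mm of the bottle. Loose, stands on the bench, about 64 g. Origin: centre of its underside; z up along the bottle, so the cap's top is at z = 87 mm.
- bottle_c: Second tallest of four reagent bottles, 104 mm tall. Upright white plastic cylinder 30 mm in diameter with a foot rim 35 mm in diameter and 5 mm high (its lower edge bevelled) at the bottom and a ribbed purple screw cap 34-35 mm in diameter, the top 18 mm of the bottle. Loose, stands on the bench, about 78 g. Origin: centre of its underside; z up along the bottle, so the cap's top is at z = 104 mm.
- bottle_d: Tallest of four reagent bottles, 121 mm tall. Upright white plastic cylinder 30 mm in diameter with a foot rim 35 mm in diameter and 5 mm high (its lower edge bevelled) at the bottom and a ribbed purple screw cap 34-35 mm in diameter, the top 18 mm of the bottle. Loose, stands on the bench, about 92 g. Origin: centre of its underside; z up along the bottle, so the cap's top is at z = 121 mm.
- carrier: Grey plastic reagent carrier, a strip fixed to the bench, 76 mm wide (its x), 306 mm long (its y), turned up to 15 degrees. Four bays in a row, centred at x = 0, y = -105, -35, 35 and 105 mm, floor 8 mm above the underside (a seated bottle's origin is at z = 8 mm). Blocks 34 mm high between bays and at the ends leave each bay 44 mm long in y. Origin: centre of underside; z up.
- handle: Handle end of the carrier: grey block 46 x 34 mm, 16 mm high, with an upright black carrying loop 49 mm high, 39 mm across. It is at the carrier's +y or -y end (170 mm from the carrier's origin) and so tells which way round the carrier stands; the plain end has the same block with no loop. Fixed. Origin: centre of its underside, axes as the carrier's.
- bay_plus (a point): Centre of the floor of the bay at the carrier's +y end (y = 105 mm), a dark rubber pad 33 mm across; axes as the carrier's. On the -x and +x side of every bay stands a flared spring-steel clip leaf 20 mm wide, its tip 29 mm above this floor and 26 mm from the bay's centre; the two leaves pinch to 31 mm apart at 9 to 10 mm above the floor.
- bay_minus (a point): Centre of the floor of the bay at the carrier's -y end (y = -105 mm), like bay_plus. In every bay the bottle's foot rim catches on the clips and needs a push of about 4 to 7 N straight down to snap past them and seat on the floor; its own weight does not seat it, and let go above the clips it topples. A bottle may be turned any way about its axis.
- petri_dish: Round clear petri dish, 60 mm across and 15 mm high, loose on the bench among the bottles; not to be moved. Origin: centre of its underside.
- timer: White square bench timer, 52 x 52 mm and 16 mm high, loose on the bench among the bottles; not to be moved. Origin: centre of its underside.

How it is judged:
By the outcome, as a careful person would: the job done as asked, in the order asked, and still so for the second after the job is handed in, with the robot touching nothing.
It also fails if it takes over 102 s, if anything falls off the work surface, if the arm or the gripper's body presses on something with over 40 N, if the wrist force passes 120 N, or if a joint passes its speed limit or range.

ROBOT

A 6-joint arm with a two-finger parallel gripper is mounted at the origin on the work surface. World frame = base frame: x ahead of the robot, y to its left, z up, the work surface at z = 0. Lengths are in mm, angles in rad, forces in N, time in s.
With the tool pointing down it reaches from about 400 to 925 mm from the base axis. Payload 12.5 kg.
Tool frame: the origin (TCP) lies on the front face of the gripper's body, between the roots of the fingers; the fingertips stand 78 mm ahead of it and the grasp point (between the pads) lies 59 mm ahead of it (env.nose_length is the distance from the TCP to the fingertips, in mm); z points along the fingers, y is the line along which they close (so a half turn about z gives the same grasp; the last joint's range is limited). The gripper opens to 95 mm and grips with 3 to 60 N. Pads are 20 mm wide; open, the fingers measure 119 mm over their backs; the gripper's body (75 mm by 180 mm) begins 59 mm behind the grasp point.
Start: joints at [-1.415, 0.491, 1.559, -0, 1.092, -0.106], TCP at [161.784, -603.708, 292.261] pointing down, gripper open.
Joint ranges: [-3.1, 3.1], [-0.84, 2.19], [0.05, 2.79], [-1.13, 4.28], [0.06, 2.93], [-2.69, 2.69]. Speed limits (rad/s): [2.22, 2.22, 2.79, 3.14, 3.14, 3.14].

INTERFACE

Orientations are given as [roll, pitch, yaw] about the fixed x, y, z axes, in that order (R = Rz(yaw) Ry(pitch) Rx(roll)).
In Python, from cell import env gives the robot as it stands.
- The arm moves only by the tool jog_arm, never from a script. Its argument "motion" is a list of rows, each a list of 7 numbers: the turn, a rotation vector about the tool's x, y, z in degrees, then the shift along the tool's x, y, z in mm, then the finger opening in mm, from 0 to 95.1. In form: [[wx, wy, wz, x, y, z, hand], ...]. A call has 1 to 10 rows; each row shifts and turns the commanded pose from where the row before left it, along the tool's axes as they then stand; what a row does not reach is not made up. A row lasts 1/8 s, in which the tool goes at most 62.5 mm and 10.7 degrees, less where a joint would pass 70% of its speed; a pose out of reach is approached as far as the arm can. A call is refused whole if a number of a shift passes 62.5 or a number of a turn 10.7, either way. A call with a gripper value outside its range is refused whole. The fingers move at their own pace and stop on an object; the grip force is fixed at half the most. Time passes only in rows, so rows that do not move let the fingers close. It gives the time, the measured TCP pose, the force, the opening and the grip force at its end, in the units of the state.
- env.state(): the state, without advancing time (a new reading comes with each control period).
- env.read_camera(name): name is "side" or "top"; returns a dict with "color" (420x560x3 uint8, red, green, blue), "z_map" (420x560 float32, mm along the optical axis (not along the pixel's ray), 0 where there is no reading), "camera_matrix" (3x3 intrinsics, pixels), "world_to_cam" (4x4, takes a point from world to camera coordinates). Camera axes: x right, y up, looking along -z (the intrinsics and any distortion apply to the point x, -y, -z); pixel columns grow to the right and rows downward; lengths in mm; the calibration is good to about 2 mm. A picture is of the moment at which its call begins.
- env.job_done(): hands the job in; it is judged then, once.
Trained networks look in the newest picture that a camera, given by its name, has taken for a name from the list of things; names that differ only in an ending like _2 or _b are one class to them, and where a whole thing is asked for, a point or a joint stands for the part that bears it (a point fixed in the world has none). Each returns a list of dicts, best first, with "score" (0 to 1); they miss things now and then, are a little off and sometimes report something else, mostly with a low value. They report only what shows in the picture. A call takes as long as a camera call.
- env.recognise(camera, thing): "location" ([column, row] in pixels, amid what is visible of it).
The state is a dict: "t": time; "joints": joint angles; "qvel": joint speeds; "tau": joint torques, N m; "eef_pos": TCP position; "tcp_rot": TCP orientation; "ft_force": force on the tool from outside, world axes, zero at the start; "moment": the same for the moment, N m; "opening": opening from 0.0 (shut) to 1.0 (fully open); "grip_force": force on a finger pad.
Only numpy, scipy, OpenCV 4.12 (cv2) and the standard library are available. Lean on these libraries where they do the work, as an engineer would, in place of code of your own. Each camera call takes 0.05 s, during which the arm holds its last target. There are 200 camera calls.

## Working session

There is one attempt and no reset: what is moved stays moved. The work goes in short steps, Python scripts to look and compute and a tool call to move; the robot and the scene stay as the last step left them, time stands still between calls to the robot, and variables do not carry over. Pictures are saved under pics/ and viewed, at most 14 in all, crops included, and the job is handed in when it is done.

Besides the shell and the picture viewer there is one more tool, called after "Call:" by a JSON object that holds its "name" and its "arguments", one argument or row to a line. jog_arm: Moves the arm, as the interface text tells. Its arguments: {"type":"object","properties":{"motion":{"type":"array"}},"required":["motion"]}

```bash
mkdir -p pics; cat > h.py <<'E'
from cell import env
import numpy as np, cv2
def cloud(d):
    z=d["z_map"].astype(float);K=d["camera_matrix"];h,w=z.shape
    u,v=np.meshgrid(np.arange(w),np.arange(h))
    p=np.stack([(u-K[0,2])/K[0,0]*z,-(v-K[1,2])/K[1,1]*z,-z],-1)
    T=np.linalg.inv(d["world_to_cam"]); P=p@T[:3,:3].T+T[:3,3]
    P[z<=0]=np.nan
    return P
def save(d,n): cv2.imwrite("pics/"+n,d["color"][:,:,::-1])
E
python3 - <<'E'
from h import *
for c in("top","side"):
    d=env.read_camera(c);save(d,c+"0.png");np.save(c+".npy",cloud(d));np.save(c+"c.npy",d["color"])
    print(np.linalg.inv(d["world_to_cam"])[:3].round(2).tolist(),d["camera_matrix"].tolist())
a=cv2.imread("pics/top0.png");b=cv2.imread("pics/side0.png")
for n in["bottle_a","carrier","handle","petri_dish","timer"]:
    for c in("top","side"):print(c,n,[(np.round(r["location"]).tolist(),round(r["score"],2)) for r in env.recognise(c,n)])
print(env.state())
E
```

```text
[[-0.03, 0.98, -0.19, 376.86], [-1.0, -0.03, -0.01, 6.54], [-0.02, 0.19, 0.98, 910.9]] [[427.19969596058564, 0.0, 274.5536784093809], [0.0, 427.19969596058564, 206.38136792117356], [0.0, 0.0, 1.0]]
[[-0.83, 0.42, -0.37, 220.58], [-0.56, -0.61, 0.56, 512.08], [0.01, 0.67, 0.74, 698.92]] [[386.2050192820507, 0.0, 274.97440369934316], [0.0, 386.2050192820507, 204.49395458565922], [0.0, 0.0, 1.0]]
top bottle_a [([462.0, 243.0], 0.83), ([126.0, 231.0], 0.8), ([237.0, 254.0], 0.79), ([331.0, 262.0], 0.59)]
side bottle_a [([380.0, 130.0], 0.89), ([295.0, 249.0], 0.83), ([343.0, 195.0], 0.68), ([205.0, 313.0], 0.61)]
top carrier [([312.0, 172.0], 0.68)]
side carrier [([267.0, 186.0], 0.85)]
top handle [([313.0, 175.0], 0.72), ([388.0, 155.0], 0.66), ([184.0, 248.0], 0.47)]
side handle []
top petri_dish [([185.0, 250.0], 0.69)]
side petri_dish [([256.0, 293.0], 0.93)]
top timer [([386.0, 248.0], 0.74)]
side timer [([355.0, 174.0], 0.53)]
{'t': 0.6, 'joints': array([-1.41461866e+00,  4.90877547e-01,  1.55893973e+00,  2.31269197e-05,
        1.09171319e+00, -1.05638812e-01]), 'qvel': array([-0.00147387, -0.00092031,  0.0015721 , -0.0008833 , -0.00131046,
       -0.00118036]), 'tau': array([-4.36266055e-04, -6.12206697e+01, -2.58357990e+01,  6.93589216e-02,
        4.45984199e-02,  4.02267062e-05]), 'eef_pos': array([ 161.77294622, -603.68965417,  292.26119498]), 'tcp_rot': array([ 3.14152865e+00, -1.38528414e-05,  2.61805821e-01]), 'ft_force': array([0.78931972, 0.83849615, 0.65501217]), 'moment': array([-0.03995309,  0.05665883, -0.03238121]), 'grip_force': 0.0, 'opening': 1.0004795261815427}
```

View pics/top0.png

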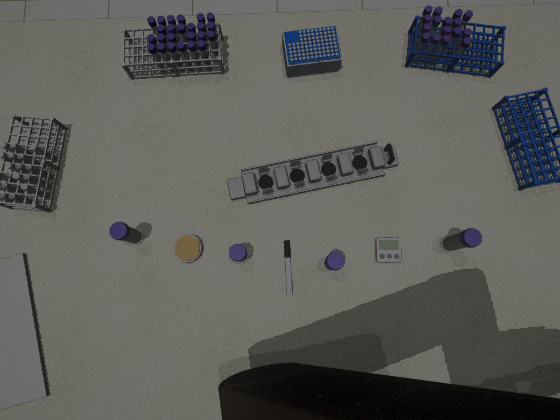

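View pics/side0.png

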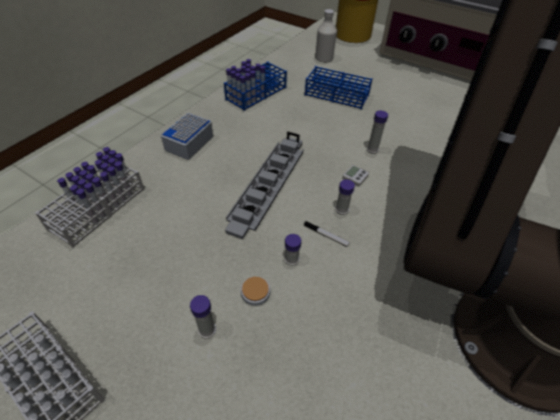

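The top view shows four bottles, at (120,231), (237,253), (335,260) and (471,238). The dish is at (188,248), the timer at (388,249) and a pen at (288,265). The carrier runs from (235,188) to (388,155), with the black loop at its right (-y) end.

```bash
python3 - <<'E'
import numpy as np,cv2
for c,locs in (("top",[(462,243),(126,231),(237,254),(331,262)]),("side",[(380,130),(295,249),(343,195),(205,313)])):
    P=np.load(c+".npy");C=np.load(c+"c.npy");hsv=cv2.cvtColor(C,cv2.COLOR_RGB2HSV)
    m=((hsv[...,0]>115)&(hsv[...,0]<150)&(hsv[...,1]>80)).astype(np.uint8)
    n,l,s,ce=cv2.connectedComponentsWithStats(m)
    for i in range(1,n):
        if s[i,4]<40: continue
        q=P[l==i];z=np.nanpercentile(q[:,2],90)
        t=q[np.abs(q[:,2]-z)<5]
        if not 400<ce[i][1]+300 : continue
        lo,hi=np.nanpercentile(t,2,axis=0),np.nanpercentile(t,98,axis=0)
        if c=="top" and ce[i][1]<200 or np.nanmean(t[:,0])>600: continue
        print(c,ce[i].round(),s[i,4],"z",z.round(1),"mean",np.nanmean(t,0).round(1),"mid",((lo+hi)/2).round(1),(hi-lo).round(1))
P=np.load("top.npy");C=np.load("topc.npy")
# carrier points
reg=np.zeros(P.shape[:2],bool);reg[135:212,220:405]=1
q=P[reg&(P[...,2]>26)&(P[...,2]<42)]
r=cv2.minAreaRect(q[:,:2].astype(np.float32));print("blocks",len(q),r,q.mean(0))
q=P[reg&(P[...,2]>4)&(P[...,2]<42)]
r=cv2.minAreaRect(q[:,:2].astype(np.float32));print("all",len(q),r)
# dark pads
g=C.max(-1);m=(reg&(g<45)).astype(np.uint8)
n,l,s,ce=cv2.connectedComponentsWithStats(m)
for i in range(1,n):
    if s[i,4]>25: print("pad",ce[i].round(1),s[i,4],np.nanmean(P[l==i],0).round(1))
for nm,(u,v) in dict(dish=(188,248),timer=(388,249),pen=(288,265),pen0=(286,240),pen1=(291,293)).items(): print(nm,P[v,u].round(1))
E
```

```text
top [118. 230.] 232 z 104.7 mean [497.  316.9 103. ] mid [496.4 317.3 102.9] [29.2 29.3  5.6]
top [472. 237.] 248 z 121.8 mean [ 463.2 -348.5  120.2] mid [ 463.3 -348.6  120.2] [29.6 28.8  4.8]
top [237. 252.] 223 z 70.8 mean [451.9  91.9  69.1] mid [451.9  91.3  69.2] [30.1 29.5  5.3]
top [335. 260.] 232 z 88.0 mean [429.4 -97.9  86.2] mid [429.2 -97.8  86.3] [28.6 29.5  5.5]
side [381. 116.] 124 z 122.9 mean [ 463.  -343.8  121.5] mid [ 463.2 -344.4  121.1] [27.1 28.4  4.8]
side [346. 187.] 177 z 88.2 mean [429.8 -95.2  87. ] mid [429.9 -95.9  86.8] [28.5 31.1  5.5]
side [293. 242.] 221 z 71.6 mean [452.2  95.   70.2] mid [452.3  94.8  70. ] [28.1 29.5  5.1]
side [200. 306.] 340 z 105.2 mean [496.7 319.9 104. ] mid [497.4 319.9 103.5] [28.4 29.4  4.9]
blocks 1487 ((628.1071166992188, -74.08975219726562), (53.825408935546875, 317.7961730957031), 10.342299461364746) [627.28606716 -70.19640642  32.45310484]
all 5491 ((625.8289794921875, -70.00450134277344), (375.65570068359375, 152.41552734375), 87.51185607910156)
pad [389.3 153.2] 108 [ 654.8 -230.    39.9]
pad [370.7 159.8] 42 [ 647.1 -193.8   21.9]
pad [359.  162.1] 161 [ 647.  -171.1    7.4]
pad [341.9 169.3] 44 [ 627.4 -130.5   22.5]
pad [328.  168.6] 160 [ 634.2 -102.7    7.3]
pad [296.7 175. ] 161 [621.8 -33.6   7.4]
pad [265.2 181.4] 162 [609.4  35.5   7.4]
dish [467.4 199.7  19.6]
timer [ 454.3 -217.6   16.8]
pen [426.9  -8.4  13.8]
pen0 [479.5  -5.9  11.8]
pen1 [369.6 -12.9   9.3]
```

```bash
python3 -c "
import cv2
a=cv2.imread('pics/top0.png')[130:215,220:405];cv2.imwrite('pics/c.png',cv2.resize(a,None,fx=4.3,fy=4.3,interpolation=cv2.INTER_CUBIC))"
```

```text
(no output)
```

View pics/c.png

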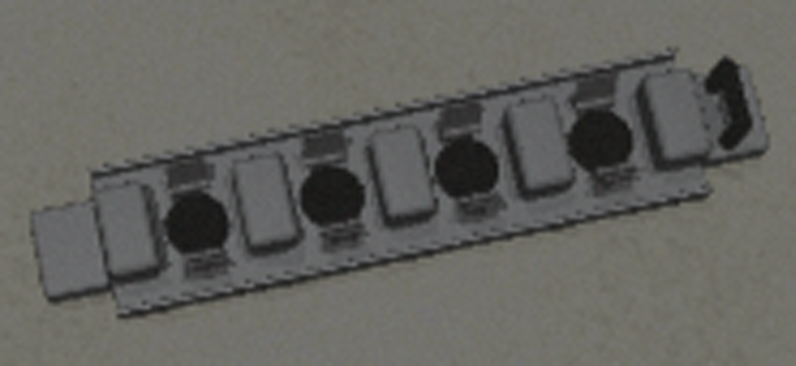

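The crop shows the four dark pads between the blocks, with the loop on the right. Pads are at about (647,-170), (634,-102), (622,-33) and (609,36), so carrier yaw is about 10.3°. I'll close the fingers along carrier x (tool yaw about 100.3°) and turn the tool to that first.

Call:
{"name": "jog_arm", "arguments": {
  "motion": [
    [0,0,-10.7,0,0,0,95],
    [0,0,-10.7,0,0,0,95],
    [0,0,-10.7,0,0,0,95],
    [0,0,-10.7,0,0,0,95],
    [0,0,-10.7,0,0,0,95],
    [0,0,-10.7,0,0,0,95],
    [0,0,-10.7,0,0,0,95],
    [0,0,-10.4,0,0,0,95],
    [0,0,0,0,0,0,95]
  ]
}}

```text
t: 1.72
eef_pos: [161.8, -603.7, 292.3]
tcp_rot: [3.142, 0.0, 1.749]
ft_force: [0.4, -0.3, 0.5]
opening: 1.0
grip_force: 0.0
```

```bash
cat > go.py <<'E'
import sys
from cell import env
import numpy as np
from scipy.spatial.transform import Rotation as R
s=env.state();r=R.from_euler("xyz",s["tcp_rot"])
t=np.array(list(map(float,sys.argv[1:4])))
w=(r.inv()*R.from_euler("xyz",[np.pi,0,np.radians(100.3)])).as_rotvec(degrees=True)
print("pos",s["eef_pos"].round(1),"rot",np.degrees(s["tcp_rot"]).round(2),"F",s["ft_force"].round(1),"open",round(s["opening"]*95.1,1),"grip",round(s["grip_force"],1),"t",s["t"])
print("turn",w.round(2),"shift",r.inv().apply(t-s["eef_pos"]).round(1))
E
python3 go.py 463.2 -346.5 290
```

```text
pos [ 161.8 -603.7  292.3] rot [1.8000e+02 1.0000e-02 1.0023e+02] F [ 0.4 -0.3  0.5] open 95.1 grip 0.0 t 1.725
turn [ 0.    0.01 -0.07] shift [199.6 342.3   2.3]
```

Call:
{"name": "jog_arm", "arguments": {
  "motion": [
    [0,0,0,20,34.2,0.2,95],
    [0,0,0,25,42.8,0.2,95],
    [0,0,0,30,51.4,0.2,95],
    [0,0,0,30,51.4,0.2,95],
    [0,0,0,30,51.4,0.2,95],
    [0,0,0,30,51.4,0.2,95],
    [0,0,0,20,34.2,0.2,95],
    [0,0,0,10,17,0.2,95],
    [0,0,0,4.6,8.5,0,95],
    [0,0,0,0,0,0,95]
  ]
}}

```text
t: 2.98
eef_pos: [462.6, -346.5, 290.6]
tcp_rot: [-3.141, 0.0, 1.749]
ft_force: [-0.5, -1.2, 0.2]
opening: 0.999
grip_force: 0.0
```

```bash
python3 go.py 463.2 -346.5 170
```

```text
pos [ 462.6 -346.5  290.6] rot [-179.99    0.    100.23] F [-0.5 -1.2  0.2] open 95.0 grip 0.0 t 2.975
turn [-0.01  0.   -0.07] shift [-1.000e-01  6.000e-01  1.206e+02]
```

Call:
{"name": "jog_arm", "arguments": {
  "motion": [
    [0,0,0,0,0.6,25,95],
    [0,0,0,0,0,35,95],
    [0,0,0,0,0,35,80],
    [0,0,0,0,0,20,60],
    [0,0,0,0,0,5.6,45],
    [0,0,0,0,0,0,41],
    [0,0,0,0,0,0,38],
    [0,0,0,0,0,0,34],
    [0,0,0,0,0,0,28],
    [0,0,0,0,0,0,28]
  ]
}}

```text
t: 4.22
eef_pos: [463.6, -346.1, 170.6]
tcp_rot: [3.141, 0.001, 1.751]
ft_force: [-0.4, -0.3, 5.4]
opening: 0.349
grip_force: 30.0
```

```bash
python3 go.py 463.2 -346.5 170; python3 - <<'E'
from h import *
d=env.read_camera("side");save(d,"s1.png")
cv2.imwrite("pics/s1c.png",cv2.resize(d["color"][60:180,300:460,::-1],None,fx=4,fy=4))
E
```

```text
pos [ 463.6 -346.1  170.6] rot [1.7997e+02 5.0000e-02 1.0031e+02] F [-0.4 -0.3  5.4] open 33.2 grip 30.0 t 4.225
turn [0.03 0.05 0.01] shift [-0.3 -0.5  0.6]
```

View pics/s1c.png

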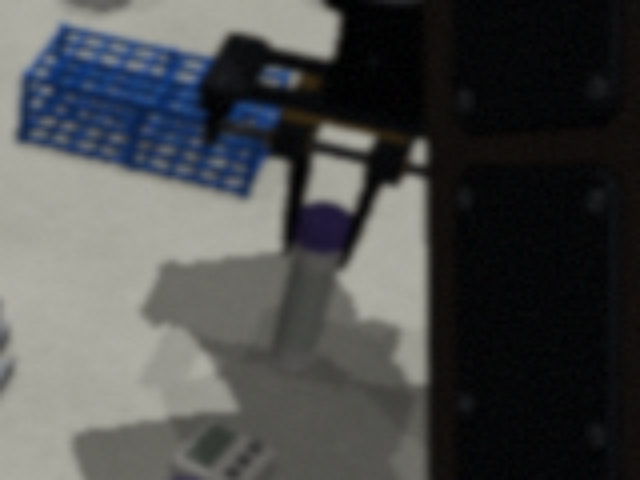

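The tallest bottle is held between the pads by its cap, near (325,230) in the crop. Lifting it now.

Call:
{"name": "jog_arm", "arguments": {
  "motion": [
    [0,0,0,0,0,-10,28],
    [0,0,0,0,0,-25,28],
    [0,0,0,0,0,-25,28],
    [0,0,0,0,0,-15,28],
    [0,0,0,0,0,0,28]
  ]
}}

```text
t: 4.9
eef_pos: [463.6, -346.1, 245.9]
tcp_rot: [3.141, 0.001, 1.751]
ft_force: [0.1, 0.4, -1.0]
opening: 0.351
grip_force: 30.0
```

```bash
python3 go.py 647.2 -169.6 245
```

```text
pos [ 463.6 -346.1  245.9] rot [1.7994e+02 8.0000e-02 1.0030e+02] F [ 0.1  0.4 -1. ] open 33.4 grip 30.0 t 4.9
turn [ 0.06  0.08 -0.  ] shift [140.8 212.2   0.9]
```

Call:
{"name": "jog_arm", "arguments": {
  "motion": [
    [0,0,0,10,15,0,28],
    [0,0,0,20,30,0,28],
    [0,0,0,25,38,0,28],
    [0,0,0,25,38,0,28],
    [0,0,0,25,38,0,28],
    [0,0,0,20,30,0,28],
    [0,0,0,11,16,0,28],
    [0,0,0,4.8,7.2,0,28],
    [0,0,0,0,0,10,28],
    [0,0,0,0,0,0,28]
  ]
}}

```text
t: 6.15
eef_pos: [646.2, -170.3, 233.8]
tcp_rot: [-3.14, -0.001, 1.749]
ft_force: [-0.3, -1.0, -0.3]
opening: 0.352
grip_force: 30.0
```

```bash
python3 go.py 647.2 -169.6 178; python3 - <<'E'
from h import *
d=env.read_camera("side")
cv2.imwrite("pics/s2.png",cv2.resize(d["color"][80:250,210:370,::-1],None,fx=3.5,fy=3.5,interpolation=cv2.INTER_CUBIC))
P=cloud(d);q=P.reshape(-1,3)
m=(np.linalg.norm(q[:,:2]-[647,-170],axis=1)<30)&(q[:,2]>62)&(q[:,2]<150)
C=d["color"].reshape(-1,3)
for lo in range(55,175,15):
    k=(np.linalg.norm(q[:,:2]-[647,-170],axis=1)<32)&(q[:,2]>lo)&(q[:,2]<=lo+15)
    if k.sum()>3: print(lo,k.sum(),q[k].mean(0).round(1),np.ptp(q[k],axis=0).round(1),C[k].mean(0).round())
E
```

```text
pos [ 646.2 -170.3  233.8] rot [-1.7989e+02 -5.0000e-02  1.0024e+02] F [-0.3 -1.  -0.3] open 33.5 grip 30.0 t 6.15
turn [-0.11 -0.05 -0.06] shift [ 0.4  1.3 55.8]
55 25 [ 643.3 -161.8   68.5] [33.3 26.   3.8] [83. 82. 80.]
70 57 [ 641.1 -162.5   77.3] [23.5 24.8 14.7] [80. 79. 77.]
85 55 [ 641.9 -162.    92.8] [26.4 21.3 14.8] [73. 74. 70.]
100 59 [ 641.1 -162.3  107.7] [26.5 20.2 14.5] [74. 75. 71.]
115 59 [ 642.5 -161.   122.9] [26.2 20.6 14.1] [80. 81. 77.]
130 63 [ 641.  -162.9  137.5] [27.6 25.6 14.3] [81. 82. 78.]
145 68 [ 642.6 -161.3  152.9] [41.  25.4 14.5] [85. 84. 81.]
160 95 [ 643.1 -160.2  168.2] [47.4 30.2 14.7] [47. 44. 53.]
```

View pics/s2.png

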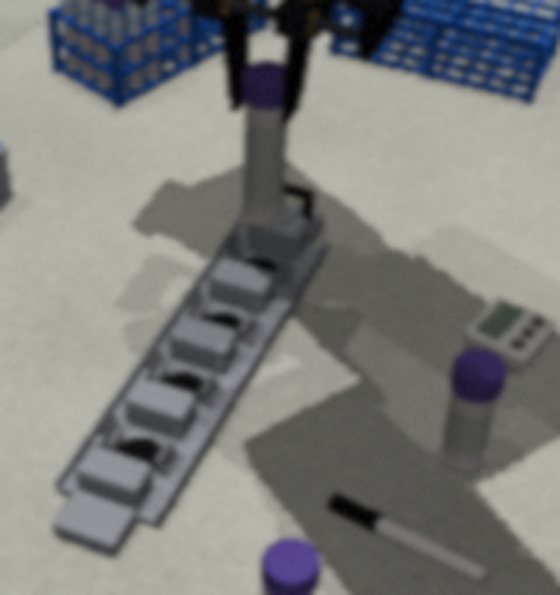

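The side view shows the bottle hanging straight above the bay at the handle end. I'll check it against the pads as the same camera sees them.

```bash
python3 - <<'E'
from h import *
from scipy.optimize import least_squares
P=np.load("side.npy");C=np.load("sidec.npy")
u0=np.array([.984,.179]);v0=np.array([-.179,.984])
for bx,by in((647,-170),(634.5,-101.5),(622,-33),(609.5,36)):
    k=(np.linalg.norm(P[...,:2]-[bx,by],axis=-1)<24)&(C.max(-1)<50)&(P[...,2]<16)
    q=P[k];e=np.c_[(q[:,:2]-[bx,by])@u0,(q[:,:2]-[bx,by])@v0]
    print(k.sum(),q.mean(0).round(1),e.min(0).round(1),e.max(0).round(1))
d=env.read_camera("side");q=cloud(d).reshape(-1,3)
k=(np.linalg.norm(q[:,:2]-[647,-170],axis=1)<26)&(q[:,2]>75)&(q[:,2]<140);q=q[k]
r=least_squares(lambda p:np.hypot(q[:,0]-p[0],q[:,1]-p[1])-15,[647,-171],loss="soft_l1");print(r.x,np.median(abs(r.fun)))
E
```

```text
15 [ 648.9 -180.4    9. ] [-10.  -15.2] [ 8.2 -7.1]
23 [ 636.9 -109.5    9.2] [-10.7 -14.9] [14.2 -3. ]
40 [624.2 -39.    9.3] [-20.7 -15.3] [17.2  6.8]
61 [610.1  31.6   9.6] [-23.3 -22.7] [18.2  9.3]
[ 647.9244588  -172.08884061] 0.703859574852995
```

Call:
{"name": "jog_arm", "arguments": {
  "motion": [
    [0,0,0,1.9,0.6,5,28],
    [0,0,0,0,0,10,28],
    [0,0,0,0,0,10,28],
    [0,0,0,0,0,6,28],
    [0,0,0,0,0,4,28],
    [0,0,0,0,0,4,28],
    [0,0,0,0,0,0,28]
  ]
}}

```text
t: 7.12
eef_pos: [647.3, -167.6, 195.8]
tcp_rot: [-3.141, -0.0, 1.751]
ft_force: [-0.8, -0.8, -0.4]
opening: 0.351
grip_force: 30.0
```

Call:
{"name": "jog_arm", "arguments": {
  "motion": [
    [0,0,0,-0.5,-0.3,4,28],
    [0,0,0,0,0,4,28],
    [0,0,0,0,0,3,28],
    [0,0,0,0,0,3,28]
  ]
}}

```text
t: 7.62
eef_pos: [647.0, -168.1, 181.7]
tcp_rot: [-3.141, 0.0, 1.751]
ft_force: [-1.1, -0.1, -1.5]
opening: 0.35
grip_force: 30.0
```

Call:
{"name": "jog_arm", "arguments": {
  "motion": [
    [0,0,0,0,0,2,28],
    [0,0,0,0,0,1.5,28],
    [0,0,0,0,0,0,28]
  ]
}}

```text
t: 8.0
eef_pos: [647.1, -168.1, 178.7]
tcp_rot: [-3.142, 0.0, 1.751]
ft_force: [-2.0, 0.5, 2.0]
opening: 0.353
grip_force: 30.0
```

```bash
python3 go.py 647.2 -169.6 178; python3 - <<'E'
from h import *
d=env.read_camera("side")
cv2.imwrite("pics/s3.png",cv2.resize(d["color"][80:210,240:370,::-1],None,fx=4.5,fy=4.5,interpolation=cv2.INTER_CUBIC))
E
```

```text
pos [ 647.1 -168.1  178.7] rot [-1.800e+02  1.000e-02  1.003e+02] F [-2.   0.5  2. ] open 33.6 grip 30.0 t 8.0
turn [-0.    0.01  0.  ] shift [-1.5 -0.2  0.7]
```

View pics/s3.png

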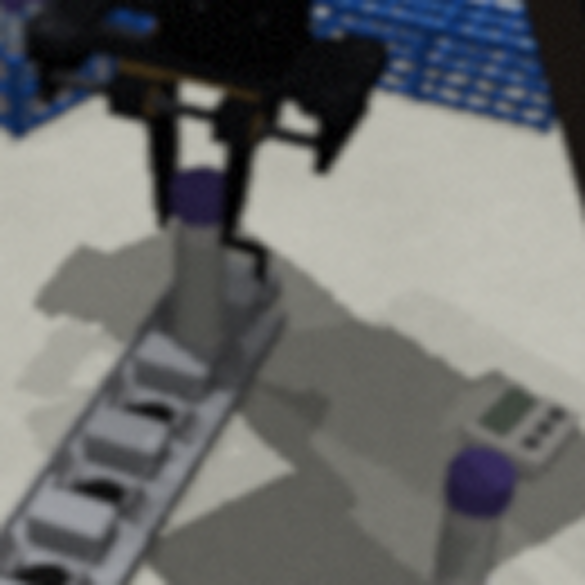

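The bottle stands in the end bay. I'll press a bit further to confirm it is seated on a hard floor.

Call:
{"name": "jog_arm", "arguments": {
  "motion": [
    [0,0,0,0,0,1,28],
    [0,0,0,0,0,0,28]
  ]
}}

```text
t: 8.3
eef_pos: [647.2, -168.2, 178.6]
tcp_rot: [3.141, 0.001, 1.751]
ft_force: [-3.8, 0.4, 9.0]
opening: 0.35
grip_force: 30.0
```

A hard stop at z = 178.6, exactly 8 mm above the pick height, means it is seated. Releasing.

Call:
{"name": "jog_arm", "arguments": {
  "motion": [
    [0,0,0,0,0,-0.8,28],
    [0,0,0,0,0,0,36],
    [0,0,0,0,0,0,45],
    [0,0,0,0,0,0,60],
    [0,0,0,0,0,-15,60],
    [0,0,0,0,0,-40,60],
    [0,0,0,0,0,-50,80],
    [0,0,0,0,0,0,95]
  ]
}}

```text
t: 9.3
eef_pos: [648.0, -168.4, 288.6]
tcp_rot: [3.135, 0.004, 1.751]
ft_force: [-0.1, -0.1, -0.5]
opening: 0.787
grip_force: 0.0
```

```bash
python3 go.py 496.8 318.6 280; python3 - <<'E'
from h import *
from scipy.optimize import least_squares
d=env.read_camera("side");save(d,"s4.png");q=cloud(d).reshape(-1,3)
for n,x,y,H in(("d",647,-168,129),("c",496.8,318.6,104),("b",429.5,-96.8,87),("a",452,93,70)):
    k=(np.linalg.norm(q[:,:2]-[x,y],axis=1)<26)&(q[:,2]>(45 if n=="d" else 10))&(q[:,2]<H-22);p=q[k]
    f=lambda v:np.hypot(p[:,0]-v[0]-v[2]*(p[:,2]-60)/100,p[:,1]-v[1]-v[3]*(p[:,2]-60)/100)-15
    r=least_squares(f,[x,y,0,0],loss="soft_l1")
    r3=least_squares(lambda v:np.hypot(p[:,0]-v[0],p[:,1]-v[1])-15,[x,y],loss="soft_l1")
    print(n,k.sum(),r.x.round(1),r3.x.round(1),np.nanmax(q[np.linalg.norm(q[:,:2]-[x,y],axis=1)<20,2]))
E
```

```text
pos [ 648.  -168.4  288.6] rot [179.6    0.24 100.31] F [-0.1 -0.1 -0.5] open 74.8 grip 0.0 t 9.3
turn [0.4  0.24 0.01] shift [506.2 -61.7   6.1]
d 227 [ 6.483e+02 -1.699e+02  1.000e-01  1.000e-01] [ 648.3 -169.9] 132.3903231657796
c 303 [ 4.993e+02  3.188e+02 -0.000e+00  1.000e-01] [499.3 318.8] 106.83749199812087
b 204 [ 4.316e+02 -9.740e+01  0.000e+00 -2.000e-01] [431.6 -97.4] 89.47995192181224
a 135 [ 4.546e+02  9.310e+01  6.000e-01 -4.000e-01] [454.4  93.2] 72.8695341938319
```

Bottle d stands vertical in its bay, with its top at about 129 mm. Bottle c is next.

Call:
{"name": "jog_arm", "arguments": {
  "motion": [
    [0,0,0,30,-3.6,0,95],
    [0,0,0,55,-6.7,0,95],
    [0,0,0,60,-7.3,0,95],
    [0,0,0,60,-7.3,0,95],
    [0,0,0,60,-7.3,0,95],
    [0,0,0,60,-7.3,0,95],
    [0,0,0,60,-7.3,0,95],
    [0,0,0,60,-7.3,0,95],
    [0,0,0,40,-5,0,95],
    [0,0,0,20,-2,0,95]
  ]
}}

```text
t: 10.6
eef_pos: [495.7, 319.5, 282.6]
tcp_rot: [-3.14, 0.0, 1.753]
ft_force: [-0.8, 0.2, 0.7]
opening: 1.0
grip_force: 0.0
```

Call:
{"name": "jog_arm", "arguments": {
  "motion": [
    [0,0,0,0,0,0,95],
    [0,0,0,0,0,0,95]
  ]
}}

```text
t: 10.85
eef_pos: [497.1, 316.8, 283.0]
tcp_rot: [-3.141, 0.0, 1.75]
ft_force: [-0.1, -0.1, 0.4]
opening: 1.002
grip_force: 0.0
```

```bash
python3 go.py 497.7 319.3 153
```

```text
pos [497.1 316.8 283. ] rot [-1.7997e+02  3.0000e-02  1.0025e+02] F [-0.1 -0.1  0.4] open 95.2 grip 0.0 t 10.85
turn [-0.03  0.03 -0.05] shift [  2.4   1.1 130. ]
```

Call:
{"name": "jog_arm", "arguments": {
  "motion": [
    [0,0,0,2.4,1.1,25,95],
    [0,0,0,0,0,35,95],
    [0,0,0,0,0,38,80],
    [0,0,0,0,0,22,60],
    [0,0,0,0,0,9,45],
    [0,0,0,0,0,0,41],
    [0,0,0,0,0,0,38],
    [0,0,0,0,0,0,34],
    [0,0,0,0,0,0,28],
    [0,0,0,0,0,0,28]
  ]
}}

```text
t: 12.1
eef_pos: [497.6, 320.5, 154.9]
tcp_rot: [3.141, -0.0, 1.751]
ft_force: [-0.4, -0.6, 5.9]
opening: 0.353
grip_force: 30.0
```

Call:
{"name": "jog_arm", "arguments": {
  "motion": [
    [0,0,0,0,0,-10,28],
    [0,0,0,0,0,-25,28],
    [0,0,0,0,0,-25,28],
    [0,0,0,0,0,-15,28],
    [0,0,0,0,0,0,28]
  ]
}}

```text
t: 12.72
eef_pos: [497.5, 320.5, 230.2]
tcp_rot: [3.14, -0.0, 1.751]
ft_force: [0.6, 0.0, -1.6]
opening: 0.351
grip_force: 30.0
```

```bash
python3 go.py 635 -99.5 228
```

```text
pos [497.5 320.5 230.2] rot [ 1.7991e+02 -2.0000e-02  1.0030e+02] F [ 0.6  0.  -1.6] open 33.4 grip 30.0 t 12.725
turn [ 0.09 -0.02  0.  ] shift [-437.8   60.2    2.1]
```

Call:
{"name": "jog_arm", "arguments": {
  "motion": [
    [0,0,0,-25,3.5,0,28],
    [0,0,0,-50,6.9,0,28],
    [0,0,0,-60,8.2,0,28],
    [0,0,0,-60,8.2,0,28],
    [0,0,0,-60,8.2,0,28],
    [0,0,0,-60,8.2,0,28],
    [0,0,0,-55,7.5,0,28],
    [0,0,0,-35,4.8,0,28],
    [0,0,0,-20,2.9,0,28],
    [0,0,0,-10,1.4,0,28]
  ]
}}

```text
t: 13.98
eef_pos: [634.0, -97.3, 228.6]
tcp_rot: [-3.141, -0.001, 1.75]
ft_force: [-1.3, 0.2, -1.1]
opening: 0.349
grip_force: 30.0
```

Call:
{"name": "jog_arm", "arguments": {
  "motion": [
    [0,0,0,0,0,0,28],
    [0,0,0,0,0,0,28]
  ]
}}

```text
t: 14.22
eef_pos: [633.8, -95.8, 229.3]
tcp_rot: [-3.141, -0.0, 1.752]
ft_force: [0.5, -0.5, -1.0]
opening: 0.355
grip_force: 30.0
```

```bash
python3 go.py 634.7 -99.5 180; cat > fit.py <<'E'
from h import *
import sys
from scipy.optimize import least_squares
d=env.read_camera("side");q=cloud(d).reshape(-1,3)
x,y,z0,z1=map(float,sys.argv[1:5])
p=q[(np.linalg.norm(q[:,:2]-[x,y],axis=1)<26)&(q[:,2]>z0)&(q[:,2]<z1)]
f=lambda v:np.hypot(p[:,0]-v[0]-v[2]*(p[:,2]-z0)/100,p[:,1]-v[1]-v[3]*(p[:,2]-z0)/100)-15
r=least_squares(f,[x,y,0,0],loss="soft_l1");print("fit",len(p),r.x.round(1),"minus side bias",(r.x[:2]-[1.2,-1.8]).round(1))
if len(sys.argv)>5: cv2.imwrite("pics/"+sys.argv[5],cv2.resize(d["color"][70:270,200:400,::-1],None,fx=3,fy=3,interpolation=cv2.INTER_CUBIC))
E
python3 fit.py 634.7 -99.5 85 145
```

```text
pos [633.8 -95.8 229.3] rot [-1.7999e+02 -1.0000e-02  1.0036e+02] F [ 0.5 -0.5 -1. ] open 33.7 grip 30.0 t 14.225
turn [-0.01 -0.01  0.06] shift [-3.8  0.3 49.3]
fit 250 [ 6.354e+02 -9.710e+01  1.000e-01 -3.000e-01] minus side bias [634.2 -95.3]
```

Call:
{"name": "jog_arm", "arguments": {
  "motion": [
    [0,0,0,-2.5,0.3,5,28],
    [0,0,0,-1.3,0.1,12,28],
    [0,0,0,0,0,13,28],
    [0,0,0,0,0,8,28],
    [0,0,0,0,0,6,28],
    [0,0,0,0,0,4,28],
    [0,0,0,0,0,0,28]
  ]
}}

```text
t: 15.15
eef_pos: [635.0, -100.6, 181.1]
tcp_rot: [-3.141, -0.0, 1.751]
ft_force: [0.2, 0.7, -0.9]
opening: 0.352
grip_force: 30.0
```

Call:
{"name": "jog_arm", "arguments": {
  "motion": [
    [0,0,0,0.8,-0.2,4,28],
    [0,0,0,0,0,4,28],
    [0,0,0,0,0,3,28],
    [0,0,0,0,0,3,28],
    [0,0,0,0,0,2,28],
    [0,0,0,0,0,1.5,28],
    [0,0,0,0,0,0,28]
  ]
}}

```text
t: 16.02
eef_pos: [634.6, -99.8, 163.5]
tcp_rot: [-3.141, -0.0, 1.751]
ft_force: [-1.4, -0.4, -0.8]
opening: 0.352
grip_force: 30.0
```

Call:
{"name": "jog_arm", "arguments": {
  "motion": [
    [0,0,0,0,0,1,28],
    [0,0,0,0,0,0.5,28],
    [0,0,0,0,0,0,28]
  ]
}}

```text
t: 16.4
eef_pos: [634.8, -99.9, 162.9]
tcp_rot: [3.141, 0.0, 1.751]
ft_force: [-3.2, -1.0, 4.8]
opening: 0.353
grip_force: 30.0
```

Call:
{"name": "jog_arm", "arguments": {
  "motion": [
    [0,0,0,0,0,0.8,28],
    [0,0,0,0,0,0,28]
  ]
}}

```text
t: 16.65
eef_pos: [634.9, -99.9, 162.9]
tcp_rot: [3.14, 0.001, 1.751]
ft_force: [-4.7, 0.3, 11.6]
opening: 0.352
grip_force: 30.0
```

Call:
{"name": "jog_arm", "arguments": {
  "motion": [
    [0,0,0,0,0,-1,28],
    [0,0,0,0,0,0,36],
    [0,0,0,0,0,0,45],
    [0,0,0,0,0,0,60],
    [0,0,0,0,0,-15,60],
    [0,0,0,0,0,-40,60],
    [0,0,0,0,0,-50,80],
    [0,0,0,0,0,0,95]
  ]
}}

```text
t: 17.65
eef_pos: [635.7, -100.0, 272.5]
tcp_rot: [3.135, 0.003, 1.751]
ft_force: [-0.2, 0.4, -0.6]
opening: 0.787
grip_force: 0.0
```

```bash
python3 go.py 430.3 -96.2 270;python3 fit.py 634.7 -99.5 45 85 s5.png
```

```text
pos [ 635.7 -100.   272.5] rot [179.6    0.19 100.3 ] F [-0.2  0.4 -0.6] open 74.9 grip 0.0 t 17.65
turn [0.4  0.19 0.01] shift [  40.5 -201.4    1. ]
fit 144 [ 635.3 -101.3    1.7   -0.9] minus side bias [634.1 -99.5]
```

View pics/s5.png

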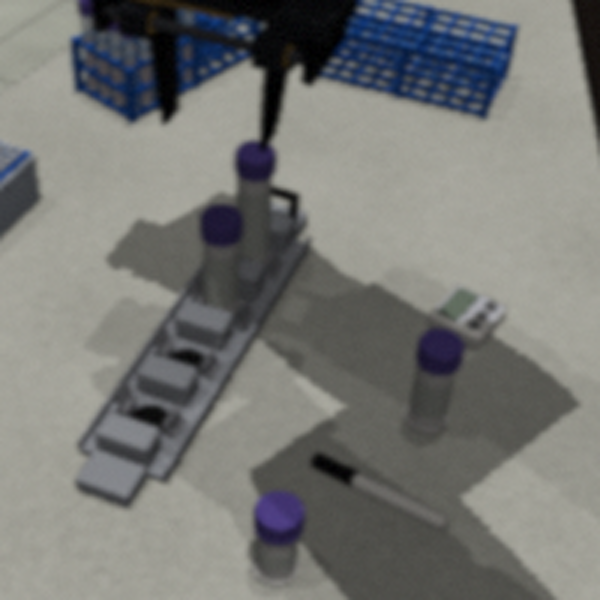

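Bottles d (255,160) and c (222,225) both stand upright in their bays. Bottle b is next.

Call:
{"name": "jog_arm", "arguments": {
  "motion": [
    [0,0,0,6,-30,0,95],
    [0,0,0,10,-50,0,95],
    [0,0,0,10,-50,0,95],
    [0,0,0,8,-40,0,95],
    [0,0,0,4.5,-21,0,95],
    [0,0,0,2,-10,0,95],
    [0,0,0,0,0,0,95],
    [0,0,0,0,0,0,95]
  ]
}}

```text
t: 18.7
eef_pos: [430.5, -96.0, 267.4]
tcp_rot: [3.141, 0.0, 1.751]
ft_force: [0.8, -0.9, -0.9]
opening: 0.997
grip_force: 0.0
```

```bash
python3 go.py 430.3 -96 136
```

```text
pos [430.5 -96.  267.4] rot [1.7999e+02 1.0000e-02 1.0030e+02] F [ 0.8 -0.9 -0.9] open 94.8 grip 0.0 t 18.7
turn [0.01 0.01 0.  ] shift [ 1.000e-01 -2.000e-01  1.314e+02]
```

Call:
{"name": "jog_arm", "arguments": {
  "motion": [
    [0,0,0,0,0,25,95],
    [0,0,0,0,0,35,95],
    [0,0,0,0,0,38,80],
    [0,0,0,0,0,24,60],
    [0,0,0,0,0,8.4,45],
    [0,0,0,0,0,0,41],
    [0,0,0,0,0,0,38],
    [0,0,0,0,0,0,34],
    [0,0,0,0,0,0,28],
    [0,0,0,0,0,0,28]
  ]
}}

```text
t: 19.95
eef_pos: [429.9, -96.0, 137.6]
tcp_rot: [3.141, 0.001, 1.751]
ft_force: [-0.5, 0.3, 6.7]
opening: 0.354
grip_force: 30.0
```

Call:
{"name": "jog_arm", "arguments": {
  "motion": [
    [0,0,0,0,0,-10,28],
    [0,0,0,0,0,-25,28],
    [0,0,0,0,0,-25,28],
    [0,0,0,0,0,-15,28],
    [0,0,0,0,0,0,28]
  ]
}}

```text
t: 20.58
eef_pos: [429.9, -96.0, 213.3]
tcp_rot: [3.14, 0.001, 1.751]
ft_force: [-0.1, -0.1, -1.4]
opening: 0.349
grip_force: 30.0
```

```bash
python3 go.py 622.2 -30.5 212
```

```text
pos [429.9 -96.  213.3] rot [1.7988e+02 8.0000e-02 1.0030e+02] F [-0.1 -0.1 -1.4] open 33.2 grip 30.0 t 20.575
turn [0.12 0.08 0.  ] shift [ 30.  200.9   1.6]
```

Call:
{"name": "jog_arm", "arguments": {
  "motion": [
    [0,0,0,4.5,30,0,28],
    [0,0,0,7.5,50,0,28],
    [0,0,0,7.5,50,0,28],
    [0,0,0,5.5,36,0,28],
    [0,0,0,3.3,22,0,28],
    [0,0,0,1.7,13,0,28],
    [0,0,0,0,0,0,28],
    [0,0,0,0,0,0,28]
  ]
}}

```text
t: 21.58
eef_pos: [621.4, -30.7, 211.9]
tcp_rot: [-3.141, -0.0, 1.75]
ft_force: [0.1, -0.3, -0.4]
opening: 0.351
grip_force: 30.0
```

```bash
python3 go.py 622.3 -30.5 164;python3 fit.py 622.3 -30.5 85 135
```

```text
pos [621.4 -30.7 211.9] rot [-1.7995e+02 -1.0000e-02  1.0028e+02] F [ 0.1 -0.3 -0.4] open 33.4 grip 30.0 t 21.575
turn [-0.05 -0.01 -0.02] shift [ 0.1  1.  47.9]
fit 208 [ 6.225e+02 -3.220e+01  8.000e-01 -3.000e-01] minus side bias [621.3 -30.4]
```

Call:
{"name": "jog_arm", "arguments": {
  "motion": [
    [0,0,0,0,0.9,5,28],
    [0,0,0,0,0,12,28],
    [0,0,0,0,0,13,28],
    [0,0,0,0,0,8,28],
    [0,0,0,0,0,6,28],
    [0,0,0,0,0,4,28],
    [0,0,0,0,0,0,28]
  ]
}}

```text
t: 22.5
eef_pos: [623.0, -30.3, 163.9]
tcp_rot: [-3.141, 0.0, 1.751]
ft_force: [-0.2, -0.2, -0.6]
opening: 0.35
grip_force: 30.0
```

Call:
{"name": "jog_arm", "arguments": {
  "motion": [
    [0,0,0,0,0,4,28],
    [0,0,0,0,0,4,28],
    [0,0,0,0,0,3,28],
    [0,0,0,0,0,3,28],
    [0,0,0,0,0,2,28],
    [0,0,0,0,0,1.5,28],
    [0,0,0,0,0,0,28]
  ]
}}

```text
t: 23.38
eef_pos: [622.9, -30.3, 146.3]
tcp_rot: [-3.141, -0.0, 1.751]
ft_force: [-2.0, -0.5, -1.6]
opening: 0.35
grip_force: 30.0
```

Call:
{"name": "jog_arm", "arguments": {
  "motion": [
    [0,0,0,0,0,1,28],
    [0,0,0,0,0,0.8,28],
    [0,0,0,0,0,0,28]
  ]
}}

```text
t: 23.75
eef_pos: [623.1, -30.3, 145.7]
tcp_rot: [3.141, 0.0, 1.751]
ft_force: [-4.7, -1.1, 9.0]
opening: 0.35
grip_force: 30.0
```

Call:
{"name": "jog_arm", "arguments": {
  "motion": [
    [0,0,0,0,0,-0.9,28],
    [0,0,0,0,0,0,36],
    [0,0,0,0,0,0,45],
    [0,0,0,0,0,0,60],
    [0,0,0,0,0,-15,60],
    [0,0,0,0,0,-40,60],
    [0,0,0,0,0,-50,80],
    [0,0,0,0,0,0,95]
  ]
}}

```text
t: 24.75
eef_pos: [624.0, -30.4, 255.6]
tcp_rot: [3.134, 0.003, 1.751]
ft_force: [-0.7, -0.2, -1.0]
opening: 0.784
grip_force: 0.0
```

```bash
python3 go.py 452.9 94.5 255;python3 fit.py 622.7 -30.5 45 70
```

```text
pos [624.  -30.4 255.6] rot [1.7958e+02 1.5000e-01 1.0030e+02] F [-0.7 -0.2 -1. ] open 74.5 grip 0.0 t 24.75
turn [0.42 0.15 0.  ] shift [ 153.5 -146.    -0.9]
fit 98 [ 6.228e+02 -3.170e+01  6.000e-01 -1.400e+00] minus side bias [621.6 -29.9]
```

Call:
{"name": "jog_arm", "arguments": {
  "motion": [
    [0,0,0,22,-21,0,95],
    [0,0,0,40,-38,0,95],
    [0,0,0,40,-38,0,95],
    [0,0,0,30,-28,0,95],
    [0,0,0,15,-14,0,95],
    [0,0,0,6.5,-6.5,0,95],
    [0,0,0,0,0,0,95],
    [0,0,0,0,0,0,95]
  ]
}}

```text
t: 25.8
eef_pos: [453.2, 94.2, 250.6]
tcp_rot: [3.141, 0.0, 1.75]
ft_force: [0.1, -0.4, 0.6]
opening: 1.001
grip_force: 0.0
```

```bash
python3 go.py 452.9 94.5 119
```

```text
pos [453.2  94.2 250.6] rot [1.7999e+02 1.0000e-02 1.0026e+02] F [ 0.1 -0.4  0.6] open 95.2 grip 0.0 t 25.8
turn [ 0.01  0.01 -0.04] shift [  0.3  -0.3 131.6]
```

Call:
{"name": "jog_arm", "arguments": {
  "motion": [
    [0,0,0,0.3,-0.2,25,95],
    [0,0,0,0,0,35,95],
    [0,0,0,0,0,38,80],
    [0,0,0,0,0,24,60],
    [0,0,0,0,0,8.6,45],
    [0,0,0,0,0,0,41],
    [0,0,0,0,0,0,38],
    [0,0,0,0,0,0,34],
    [0,0,0,0,0,0,28],
    [0,0,0,0,0,0,28]
  ]
}}

```text
t: 27.05
eef_pos: [452.4, 95.0, 120.6]
tcp_rot: [3.14, 0.0, 1.751]
ft_force: [-0.2, 0.4, 7.2]
opening: 0.349
grip_force: 30.0
```

Call:
{"name": "jog_arm", "arguments": {
  "motion": [
    [0,0,0,0,0,-10,28],
    [0,0,0,0,0,-25,28],
    [0,0,0,0,0,-25,28],
    [0,0,0,0,0,-15,28],
    [0,0,0,0,0,0,28]
  ]
}}

```text
t: 27.68
eef_pos: [452.3, 95.0, 196.3]
tcp_rot: [3.139, 0.0, 1.751]
ft_force: [0.4, 0.4, -0.2]
opening: 0.352
grip_force: 30.0
```

```bash
python3 go.py 609.8 38.5 195
```

```text
pos [452.3  95.  196.3] rot [1.7987e+02 2.0000e-02 1.0031e+02] F [ 0.4  0.4 -0.2] open 33.4 grip 30.0 t 27.675
turn [0.13 0.02 0.01] shift [-83.8 144.8   1.6]
```

Call:
{"name": "jog_arm", "arguments": {
  "motion": [
    [0,0,0,-12,21,0,28],
    [0,0,0,-21,36,0,28],
    [0,0,0,-21,36,0,28],
    [0,0,0,-16,28,0,28],
    [0,0,0,-9,16,0,28],
    [0,0,0,-4.8,8.5,0,28],
    [0,0,0,0,0,0,28],
    [0,0,0,0,0,0,28]
  ]
}}

```text
t: 28.68
eef_pos: [609.6, 38.8, 194.9]
tcp_rot: [-3.141, -0.0, 1.751]
ft_force: [1.1, 0.2, -0.6]
opening: 0.353
grip_force: 30.0
```

```bash
python3 go.py 609.9 38.5 147;python3 fit.py 609.8 38.5 82 120
```

```text
pos [609.6  38.8 194.9] rot [-1.7996e+02 -1.0000e-02  1.0032e+02] F [ 1.1  0.2 -0.6] open 33.5 grip 30.0 t 28.675
turn [-0.04 -0.01  0.02] shift [-0.4  0.3 47.9]
fit 155 [611.5  37.4  -0.7  -0.8] minus side bias [610.3  39.2]
```

Call:
{"name": "jog_arm", "arguments": {
  "motion": [
    [0,0,0,-0.6,0,5,28],
    [0,0,0,0,0,12,28],
    [0,0,0,0,0,13,28],
    [0,0,0,0,0,8,28],
    [0,0,0,0,0,6,28],
    [0,0,0,0,0,4,28],
    [0,0,0,0,0,0,28]
  ]
}}

```text
t: 29.6
eef_pos: [610.4, 37.9, 147.0]
tcp_rot: [-3.141, 0.0, 1.751]
ft_force: [-0.3, -0.3, -0.9]
opening: 0.35
grip_force: 30.0
```

Call:
{"name": "jog_arm", "arguments": {
  "motion": [
    [0,0,0,0,0,4,28],
    [0,0,0,0,0,4,28],
    [0,0,0,0,0,3,28],
    [0,0,0,0,0,3,28],
    [0,0,0,0,0,2,28],
    [0,0,0,0,0,1.5,28],
    [0,0,0,0,0,0,28]
  ]
}}

```text
t: 30.48
eef_pos: [610.3, 37.9, 129.4]
tcp_rot: [-3.141, -0.0, 1.751]
ft_force: [-1.5, -0.4, -2.0]
opening: 0.352
grip_force: 30.0
```

Call:
{"name": "jog_arm", "arguments": {
  "motion": [
    [0,0,0,0,0,1,28],
    [0,0,0,0,0,1,28],
    [0,0,0,0,0,0,28]
  ]
}}

```text
t: 30.85
eef_pos: [610.5, 37.9, 128.6]
tcp_rot: [3.141, 0.0, 1.751]
ft_force: [-4.9, -0.3, 10.3]
opening: 0.352
grip_force: 30.0
```

Call:
{"name": "jog_arm", "arguments": {
  "motion": [
    [0,0,0,0,0,-0.9,28],
    [0,0,0,0,0,0,36],
    [0,0,0,0,0,0,45],
    [0,0,0,0,0,0,60],
    [0,0,0,0,0,-15,60],
    [0,0,0,0,0,-40,60],
    [0,0,0,0,0,-60,80],
    [0,0,0,0,0,-40,95],
    [0,0,0,0,-50,0,95],
    [0,0,0,0,-50,0,95]
  ]
}}

```text
t: 32.1
eef_pos: [510.7, 20.0, 284.8]
tcp_rot: [3.14, 0.001, 1.751]
ft_force: [0.3, -0.1, 0.4]
opening: 0.976
grip_force: 0.0
```

Call:
{"name": "jog_arm", "arguments": {
  "motion": [
    [0,0,0,0,-50,0,95],
    [0,0,0,0,0,0,95],
    [0,0,0,0,0,0,95]
  ]
}}

```text
t: 32.48
eef_pos: [463.5, 11.0, 284.6]
tcp_rot: [3.139, 0.001, 1.75]
ft_force: [0.5, -0.2, 0.5]
opening: 0.998
grip_force: 0.0
```

```bash
python3 - <<'E'
from h import *
d=env.read_camera("side");e=env.read_camera("top")
for x in(d,e):
    q=cloud(x).reshape(-1,3)
    for n,a,b,H in(("d",647,-169,129),("c",634.7,-100,112),("b",622,-30.5,95),("a",610,38,78)):
        k=np.linalg.norm(q[:,:2]-[a,b],axis=1)<13
        print(n,H,k.sum(),np.nanpercentile(q[k,2],90).round(1))
a=cv2.resize(d["color"][70:320,180:430,::-1],(480,480));b=cv2.resize(e["color"][120:300,200:420,::-1],(318,260))
c=np.zeros((480,798,3),np.uint8);c[:,:480]=a;c[:260,480:]=b;cv2.imwrite("pics/fin.png",c)
P=cloud(e);print(P[248,188].round(1),P[249,388].round(1))
E
```

```text
d 129 32 95.8
c 112 126 113.4
b 95 117 96.5
a 78 128 79.8
d 129 154 129.5
c 112 135 112.3
b 95 76 95.8
a 78 0 nan
[467.6 200.1  17.8] [ 454.2 -217.1   18.6]
  return np.nanmean(a, axis, out=out, keepdims=keepdims)
```

View pics/fin.png

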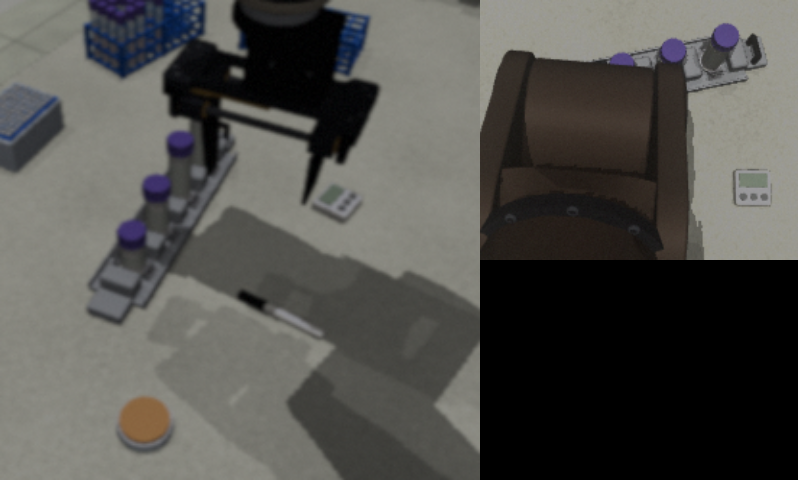

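All four bottles stand seated, with tops at 129.5, 112, 96 and 79 mm, tallest next to the loop. The dish and timer have not moved, and the gripper touches nothing.

```bash
python3 -c "
from cell import env
print(env.job_done())"
```

```text
the job is handed in; nothing more can be done
None
```

The four bottles are pressed in and standing upright in the carrier, tallest next to the handle down to shortest at the plain end; no bottle fell, the petri dish and timer did not move, and I handed the job in at about 33 s (no verdict was returned).

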